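# Close the cork-dust trap: strainer disk, then screw ring

### The arm

A 6-joint arm with a two-finger parallel gripper is mounted at the origin on the work surface. World frame = base frame: x ahead of the robot, y to its left, z up, the work surface at z = 0. Lengths are in m, angles in rad, forces in N, time in s.
With the tool pointing down it reaches from about 0.25 to 0.8 m from the base axis. Payload 3.9 kg.
Tool frame: the origin (TCP) lies midway between the tips of the shut fingers; the grasp point (between the pads) lies 19 mm behind it; z points along the fingers, y is the line along which they close (so a half turn about z gives the same grasp; the last joint's range is limited). The gripper opens to 85 mm and grips with 20 to 120 N. Pads are 22 mm wide; open, the fingers measure 114 mm over their backs; the gripper's body (76 mm by 85 mm) begins 54 mm behind the grasp point. The pads swing forward as they close: fully open they stand 13 mm farther back than shut.
Start: joints at [-1.254, 0.26, -0.138, 1.173, 0, 1.571], TCP at [0.164, -0.499, 0.231] pointing down, gripper open.
Joint ranges: [-2.78, 2.78], [-0.83, 1.72], [-1.28, 1.37], [-1.9, 2.12], [-1.57, 1.48], [-3.14, 3.14]. Speed limits (rad/s): [2.57, 2.57, 3.14, 3.14, 3.14, 3.14].

### API

Orientations are given as a unit quaternion [x, y, z, w].
In Python, from cell import sense, camera, finish_job gives the robot as it stands. The module is installed in compiled form; this text tells all that it offers.
- The arm moves only by the tool play_rows, never from a script. Its argument "targets" is a list of rows, each a list of 7 numbers: the shift along the tool's x, y, z in cm, then the turn, a rotation vector about the tool's x, y, z in degrees, then the closure in counts, from 0 (fully open) to 255 (shut). In form: [[dx, dy, dz, ax, ay, az, gripper], ...]. A call has 1 to 10 rows; each row shifts and turns the commanded pose from where the row before left it, along the tool's axes as they then stand; what a row does not reach is not made up. A row lasts 1/8 s, in which the tool goes at most 62.5 mm and 10.7 degrees, less where a joint would pass 70% of its speed; a pose out of reach is approached as far as the arm can. A call is refused whole if a number of a shift passes 6.25 or a number of a turn 10.7, either way. A call with a gripper value outside its range is refused whole. The fingers move at their own pace and stop on an object; the grip force is fixed at half the most. Time passes only in rows, so rows that do not move let the fingers close. It gives the time, the measured TCP pose, the force, the opening and the grip force at its end, in the units of the state.
- sense(): the state, without advancing time (a new reading comes with each control period).
- camera(name): name is "scene" or "side" or "wrist"; returns a dict with "frame" (400x640x3 uint8, red, green, blue), "fov_y" (degrees; the focal length in pixels is half the picture's height over the tangent of half this angle, whatever the lens; pixels are square), "cx", "cy" (the principal point, pixels), "position" and "attitude" of the camera in the world; the wrist camera has in their place "tool_from_camera" (4x4, takes a point from camera to tool coordinates, whose origin is the TCP and whose axes are the flange's). Camera axes: x right, y down, z forward; pixel columns grow to the right and rows downward; lengths in m; the calibration is good to about 2 mm. A picture is of the moment at which its call begins: read the wrist's pose just before it. There is no depth.
- finish_job(): hands the job in; it is judged then, once.
The state is a dict: "clock": time; "joint_positions": joint angles; "qvel": joint speeds; "effort": joint torques, N m; "ee_pos": TCP position; "eef_rot": TCP orientation; "contact_force": force on the tool from outside, world axes, zero at the start; "moment": the same for the moment, N m; "finger_gap": opening from 0.0 (shut) to 1.0 (fully open); "grip_force": force on a finger pad.
Only numpy, scipy, OpenCV 4.12 (cv2) and the standard library are available. Lean on these libraries where they do the work, as an engineer would, in place of code of your own. Each camera call takes 0.05 s, during which the arm holds its last target. There are 200 camera calls.

### The job

Refit the mouth of the cork-dust trap: lay the strainer disk, knob up, flat into the mouth and let go of it, then set the screw ring over it with its handle in line with the yellow marks and screw it clockwise (seen from above) until it is fully home, with the handle in line with the green marks. Let go of the ring and leave the other things on the bench where they are.

Things in the scene. Friction and masses are not known exactly. Their poses are not given: they have to be found in the camera images.
- trap: Cork-dust trap, fixed to the bench: grey pot 120 mm across (foot 136), shoulder at height 50 mm, with an aluminium neck on top, rim at height 78 mm. Origin: centre of its underside, z up; x points along the green 'home' marks (on both sides), where a short outlet stands out to 86 mm from the axis at height 26 mm. A half turn of the ring on it makes no difference.
- mouth (a point): Centre of the trap's mouth at rim height, 78 mm above the trap's underside; axes as the trap's. The mouth is a round recess 67 mm across and 7 mm deep (floor 71 mm above the trap's underside). Outside, the neck is 80 mm across and carries a coarse two-start thread, 90 mm across, beginning 2 mm below the rim.
- slot (a point): Middle of one of the thread's two entry slots (the other is opposite), by a yellow mark, 43 mm from the axis, at rim height; 60 degrees anticlockwise (from above) of the green mark. A pin may stand up to 16 degrees to either side of it. The stop for a pin is 64 degrees clockwise from here, 4 past green.
- disk_center (a point): Strainer disk, loose, lying flat: steel plate with dark holes, 64 mm across, 8 mm thick, lower edge bevelled, with a red upright round knob in the middle, 16 mm across, 16 mm tall. Point: on its axis, half-way up its 24 mm (12 mm above its underside); z up out of the knob. About 90 g. Seated, it lies on the recess floor: this point 83 mm above the trap's underside, plate 1 mm proud.
- ring_center (a point): Screw ring, loose, standing on its skirt: brass, 102 mm across, 60 mm tall, with a straight black bridge handle on top. Point: on its axis, half-way up (30 mm above the skirt's lower edge); z up, x along the handle. Skirt 20 mm deep, 94 mm inside; above it a flat top 4 mm thick with a 52 mm hole. About 180 g. Set in the slots, this point is 93 mm above the trap's underside; fully home on the disk, 89 mm.
- handle (a point): Middle of the ring's handle bar, 53 mm above the skirt's lower edge; x along the bar. Bar 94 mm long, 16 mm wide, 14 mm high, with 22 mm free between it and the ring's flat top; its two feet stand 37 to 47 mm from the axis.
- pin (a point): One of the ring's two inward steel pins (6 mm thick), right under the handle's ends and 7 mm above the skirt's lower edge. With the handle over the yellow marks they drop into the slots; turned any other way the ring stays 9 mm too high. Turned clockwise, it must sink with the thread: level for 12 degrees, 4 mm down by about 45, then level; 3 mm of play up and down, little torque.
- ferrule0_c (a point): Bystander: brass ferrule with a cork band, 40 mm across, 66 mm tall, upright; point half-way up
- ferrule1_c (a point): Bystander: a second such ferrule; point half-way up
- ferrule2_c (a point): Bystander: a third such ferrule; point half-way up
- padcup_c (a point): Bystander: chrome pad cup, low dome, 64 mm across, 20 mm tall; point half-way up
- cap_c (a point): Bystander: black hard rubber mouthpiece cap, 42 mm across, 78 mm tall, upright; point half-way up
- rod_c (a point): Bystander: burnishing rod lying on the bench, dark steel with a wooden handle, 200 mm long; point near its middle
There are look-alikes about, which are no part of the job. Leave any purple look-alike of the part that bears disk_center alone.

How it is judged:
On the way, in this order (a step that is already met when the one before it is completed fails the run):
1. the disk lies seated in the mouth, knob up, and the hand is off it (horizontal distance between disk_center and trap below 0.004 m and z of disk_center in the frame of trap below 0.0845 m and angle between disk_center's own z axis and vertical below 0.06 rad and contact force between the fingers and disk below 0.1 N), for 0.2 s.
2. the ring is over the neck, its pins in the slots or on the thread, above the seated disk (horizontal distance between disk_center and trap below 0.004 m and z of disk_center in the frame of trap below 0.0845 m and angle between disk_center's own z axis and vertical below 0.06 rad and horizontal distance between ring_center and trap below 0.006 m and z of ring_center in the frame of trap below 0.0945 m and angle between ring_center's own z axis and vertical below 0.12 rad), for 0.2 s.
At the end, for the whole second after the job is handed in: The disk lies in the mouth (centred within 4 mm, no more than 1.5 mm above its seat, level within 0.06 rad) and the ring over it is screwed home (centred within 5 mm, no more than 1.5 mm above its home height, level within 0.06 rad, handle within 0.25 rad of the green marks); both at rest (horizontal distance between disk_center and trap below 0.004 m and z of disk_center in the frame of trap below 0.0845 m and angle between each of disk_center, ring_center's own z axis and vertical below 0.06 rad and horizontal distance between ring_center and trap below 0.005 m and z of ring_center in the frame of trap below 0.0905 m and angle between the x axis of ring_center and the x axis of trap, either way round below 0.25 rad and linear speed of each of ring, disk below 0.01 m/s); the robot touches nothing.
It fails at once if another thing on the bench is moved by more than 30 mm (distance of any of ferrule0_c, ferrule1_c, ferrule2_c, padcup_c, cap_c, rod_c from where it was at the start of the episode above 0.03 m).
It also fails if it takes over 61 s, if anything falls off the work surface, if the arm or the gripper's body presses on something with over 40 N, if the wrist force passes 120 N, or if a joint passes its speed limit or range.

## Working session

There is one attempt and no reset: what is moved stays moved. The work goes in short steps, Python scripts to look and compute and a tool call to move; the robot and the scene stay as the last step left them, time stands still between calls to the robot, and variables do not carry over. Pictures are saved under pics/ and viewed, at most 12 in all, crops included, and the job is handed in when it is done.

Besides the shell and the picture viewer there is one more tool, called after "Request:" as a command line: name --pt "numbers of a row" for each row, then --argument value for the rest. play_rows: Moves the arm, as the interface text tells. Its arguments: {"type":"object","properties":{"targets":{"type":"array"}},"required":["targets"]}

```bash
mkdir -p pics
cat > h.py <<'E'
import numpy as np, cv2
from cell import sense, camera, finish_job
from scipy.spatial.transform import Rotation as R
def cam(name):
    s=sense(); c=camera(name)
    f=200/np.tan(np.radians(c['fov_y'])/2)
    if name=='wrist':
        T=np.array(c['tool_from_camera']); Q=R.from_quat(s['eef_rot']).as_matrix()
        c['Rm']=Q@T[:3,:3]; c['p']=Q@T[:3,3]+np.array(s['ee_pos'])
    else:
        a=np.array(c['attitude']); c['Rm']=a if a.shape==(3,3) else R.from_quat(a).as_matrix(); c['p']=np.array(c['position'])
    c['f']=f; return c
def ray(c,u,v):
    return c['Rm']@np.array([(u-c['cx'])/c['f'],(v-c['cy'])/c['f'],1.])
def onz(c,u,v,z):
    d=ray(c,u,v); return c['p']+d*(z-c['p'][2])/d[2]
def proj(c,P):
    q=c['Rm'].T@(np.array(P)-c['p']); return q[:2]/q[2]*c['f']+[c['cx'],c['cy']]
def save(c,n): cv2.imwrite('pics/'+n,c['frame'][:,:,::-1])
E
python3 - <<'E'
from h import *
for n in('scene','side','wrist'):
    c=cam(n); save(c,n+'0.png'); print(n,c['fov_y'],c['p'],c['Rm'][:,2],[k for k in c])
    np.save(n+'.npy',c,allow_pickle=True)
print(sense())
E
```

```text
scene 55.19102588684494 [0.95294895 0.3033987  0.75425152] [-0.44886258 -0.34286876 -0.82520506] ['frame', 'fov_y', 'cx', 'cy', 'position', 'attitude', 'Rm', 'p', 'f']
side 43.24601657669987 [0.43930948 0.71613183 0.77416727] [ 0.13272325 -0.7026237  -0.69907402] ['frame', 'fov_y', 'cx', 'cy', 'position', 'attitude', 'Rm', 'p', 'f']
wrist 64.51741601367277 [ 0.23786299 -0.47415707  0.37283938] [-0.2907638  -0.09374086 -0.95219172] ['frame', 'fov_y', 'cx', 'cy', 'tool_from_camera', 'Rm', 'p', 'f']
{'clock': 0.15, 'joint_positions': array([-1.25398205e+00,  2.60558927e-01, -1.39069591e-01,  1.17265966e+00,
        2.39649772e-06,  1.57079496e+00]), 'qvel': array([ 6.70948784e-04, -1.64509867e-03,  5.08551914e-03, -8.49482210e-04,
        1.12650263e-03, -9.32389555e-05]), 'effort': array([ 8.82478798e-05, -4.06007874e+01,  2.54164964e+01,  1.26909235e-02,
        3.80712004e-05,  4.39025456e-06]), 'ee_pos': array([ 0.16340286, -0.49839343,  0.23064375]), 'eef_rot': array([ 9.87479420e-01,  1.57746120e-01, -1.16482561e-04, -7.36775006e-04]), 'contact_force': array([-0.58039926,  0.07529699, -0.05460548]), 'moment': array([ 0.01082109,  0.00740932, -0.00887227]), 'grip_force': 0.0, 'finger_gap': 0.9985261223663288}
```

View pics/scene0.png

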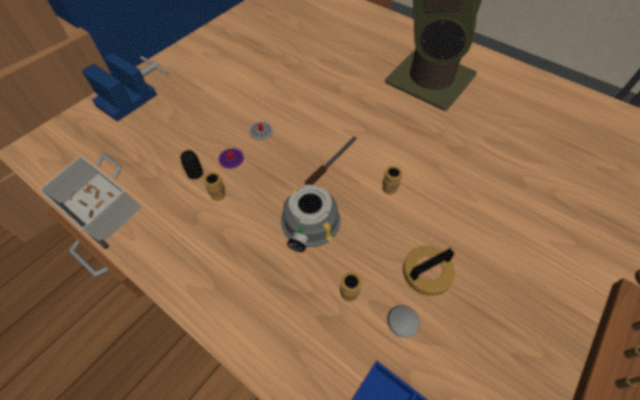

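View pics/side0.png

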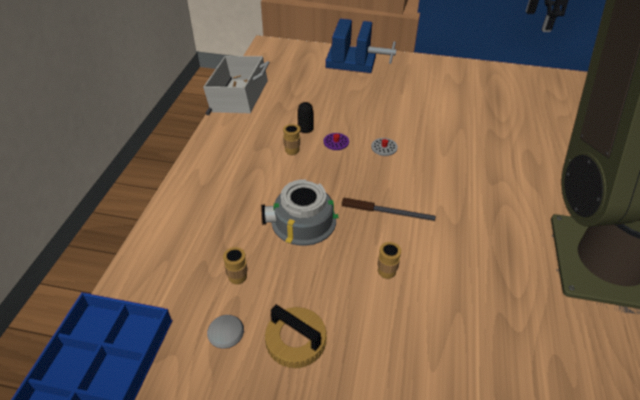

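The scene view shows two disk candidates: steel with a red knob at (261,130), and a purple look-alike at (231,158). In the side view they are at (385,146) and (336,141). I choose the steel one. The trap is at (310,210) and the ring at (430,268), with its handle running from (413,275) to (452,253).

```bash
cat >> h.py <<'E'
def blobs(m,amin=15):
    n,l,s,ce=cv2.connectedComponentsWithStats(m.astype(np.uint8))
    return [(ce[i].round(1),s[i,4],s[i,:4]) for i in range(1,n) if s[i,4]>=amin], l
def tri(a,b):
    (c1,p1),(c2,p2)=a,b
    d1=ray(c1,*p1);d2=ray(c2,*p2);d1/=np.linalg.norm(d1);d2/=np.linalg.norm(d2)
    t=np.linalg.lstsq(np.c_[d1,-d2],c2['p']-c1['p'],rcond=None)[0]
    A=c1['p']+d1*t[0];B=c2['p']+d2*t[1]; return (A+B)/2,np.linalg.norm(A-B)
def hsv(c): return cv2.cvtColor(c['frame'],cv2.COLOR_RGB2HSV).astype(int)
E
python3 - <<'E'
from h import *
C={n:np.load(n+'.npy',allow_pickle=True).item() for n in('scene','side')}
for n,c in C.items():
    h=hsv(c);H,S,V=h[...,0],h[...,1],h[...,2]
    for nm,m in dict(red=((H<6)|(H>174))&(S>150)&(V>90),green=(H>50)&(H<85)&(S>80)&(V>50),yellow=(H>21)&(H<32)&(S>150)&(V>130),dark=(V<45)).items():
        for b in blobs(m,8)[0]:
            if b[1]<2500: print(n,nm,b[0],b[1],b[2])
s=C['scene'];d=C['side']
cr=cv2.resize(s['frame'][90:230,160:300,::-1],(560,560),interpolation=cv2.INTER_CUBIC)
cr2=cv2.resize(d['frame'][165:375,200:410,::-1],(560,560),interpolation=cv2.INTER_CUBIC)
cv2.imwrite('pics/crop.png',cr);cv2.imwrite('pics/crop2.png',cr2)
E
```

```text
scene red [260.  126.7] 23 [258 124   5   7]
scene red [229.7 154.7] 25 [228 152   5   7]
scene green [300.1 229.6] 25 [298 227   5   6]
scene yellow [327.6 231.5] 35 [325 224   6  15]
scene dark [424.1   4.5] 24 [421   0   7   9]
scene dark [438.9  10.9] 22 [434   8  11   6]
scene dark [455.   10.5] 23 [448   9  13   4]
scene dark [427.5  11.5] 19 [424  10   9   4]
scene dark [442.3  39.4] 1506 [419  19  48  42]
scene dark [419.7  68.7] 485 [410  50  26  37]
scene dark [627.8  86.6] 172 [616  71  24  28]
scene dark [635.9  99.4] 75 [631  93   9  12]
scene dark [191.3 164.6] 370 [182 151  20  27]
scene dark [393.4 172. ] 50 [389 169  10   7]
scene dark [211.9 178.1] 54 [207 175  10   7]
scene dark [309.7 203.2] 321 [299 195  22  18]
scene dark [296.8 244.6] 97 [289 239  16  12]
scene dark [431. 263.] 335 [411 250  42  30]
scene dark [350.9 281. ] 105 [345 276  12  11]
scene dark [594.7 346.6] 445 [575 285  43 115]
scene dark [620.4 381. ] 10 [617 380   7   3]
side red [335.9 137.1] 30 [334 134   5   7]
side red [384.2 142.7] 36 [382 140   6   7]
side green [330.2 202.1] 22 [328 200  
[... 219 characters left out ...]
9 [545   0  23  30]
side dark [347.9  40.4] 74 [345  28   6  27]
side dark [368.8  39.5] 27 [367  32   4  14]
side dark [305.5 117.2] 366 [298 103  15  29]
side dark [578.4 117.6] 9 [577 115   4   6]
side dark [291.  128.4] 34 [287 126   9   5]
side dark [582.8 186. ] 2053 [563 149  40  73]
side dark [606.4 164.8] 9 [603 162   7   6]
side dark [303.1 196.2] 327 [291 188  25  17]
side dark [263.1 214.5] 30 [262 206   4  18]
side dark [604.4 232.3] 841 [578 209  62  51]
side dark [327.9 222.9] 61 [323 215   9  17]
side dark [390.2 249.5] 102 [384 245  13  10]
side dark [233.7 255. ] 106 [227 250  14  10]
side dark [296.4 325.1] 637 [272 305  49  45]
side dark [ 29.8 390.4] 11 [ 27 388   6   5]
```

View pics/crop.png

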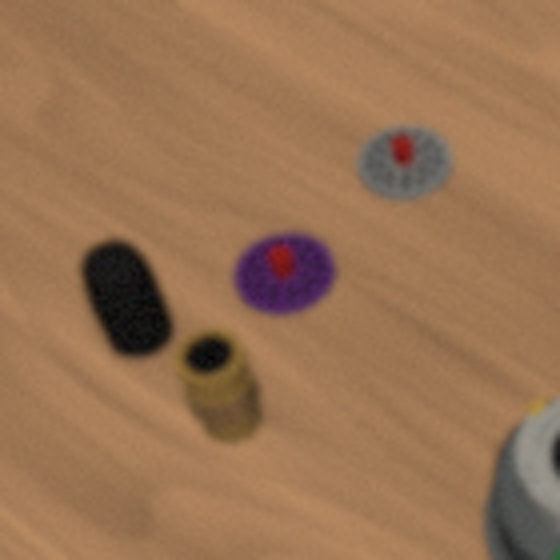

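View pics/crop2.png

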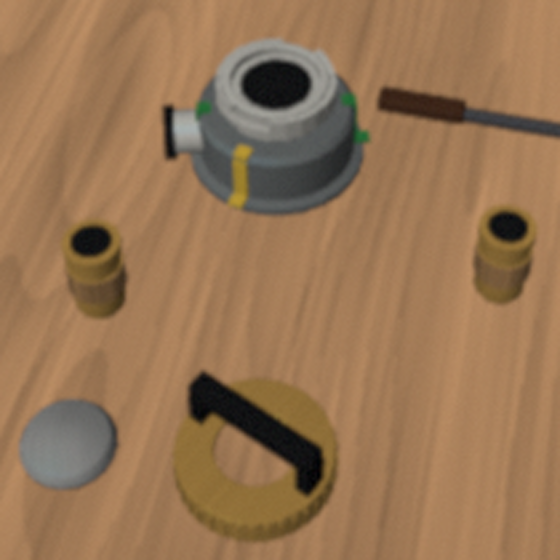

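The close crop confirms the choice: the steel disk with the red knob is at about (260,130), and the purple one beside it is left alone. In the second crop the outlet and green marks are to the left and right of the trap, the yellow mark faces the ring, and the handle runs diagonally.

Run:
```python
from h import *
C={n:np.load(n+'.npy',allow_pickle=True).item() for n in('scene','side')}
s=C['scene'];d=C['side']
for nm,a,b in [('knob',(260,126.7),(384.2,142.7)),('mouthdark',(309.7,203.2),(303.1,196.2)),('handle',(431,263),(296.4,325.1)),('purple',(229.7,154.7),(335.9,137.1)),('f_front',(350.9,281),(233.7,255)),('f_near',(393.4,172),(390.2,249.5)),('f_far',(211.9,178.1),(291,128.4)),('cap',(191.3,164.6),(305.5,117.2))]:
    P,e=tri((s,a),(d,b)); print(nm,P.round(4),round(e,4))
print('mouth z.071',onz(s,309.7,203.2,.071),onz(d,303.1,196.2,.071))
g1=onz(d,330.2,202.1,.05);g2=onz(d,275.9,205.1,.05);print('green',g1,g2,(g1+g2)/2,np.degrees(np.arctan2(*(g2-g1)[1::-1])))
print('greenscene',onz(s,300.1,229.6,.05),'yellow',onz(s,328,225,.05),onz(d,291,221,.05))
for n,c in C.items():
    h=hsv(c);_,l=blobs(h[...,2]<45,8); i=l[263,431] if n=='scene' else l[325,296]
    ys,xs=np.where(l==i); P=np.array([onz(c,x,y,.057)[:2] for x,y in zip(xs,ys)])
    w,v=np.linalg.eigh(np.cov(P.T)); print(n,P.mean(0),np.degrees(np.arctan2(v[1,1],v[0,1])),2*np.sqrt(3*w))
    # grey/steel disk plate
print('padcup',onz(s,404,322,.01),'rod',onz(s,306,184,.0),onz(s,355,139,0))
c=s;q=sense();print(R.from_quat(q['eef_rot']).as_matrix().round(3))
w=np.load('wrist.npy',allow_pickle=True).item();print(np.array(w['tool_from_camera']).round(3))
```

```text
knob [ 0.4769 -0.2539  0.0198] 0.0009
mouthdark [0.6124 0.021  0.0735] 0.0002
handle [0.5617 0.2893 0.045 ] 0.0011
purple [ 0.5944 -0.2486  0.0204] 0.0001
f_front [0.6999 0.1885 0.0691] 0.0002
f_near [0.4283 0.1168 0.0686] 0.0003
f_far [ 0.6914 -0.1941  0.0704] 0.0003
cap [ 0.6798 -0.2883  0.0369] 0.0025
mouth z.071 [0.61121841 0.02009133 0.071     ] [0.61296207 0.01838857 0.071     ]
green [0.5605607  0.00250528 0.05      ] [0.66576718 0.03415816 0.05      ] [0.61316394 0.01833172 0.05      ] 16.744670805501052
greenscene [0.66480312 0.03627568 0.05      ] yellow [0.62024045 0.07599846 0.05      ] [0.625447   0.06999928 0.05      ]
scene [0.56840221 0.29021142] 156.48081810256414 [0.01502024 0.10476825]
side [0.55983891 0.29565881] 154.44505369853914 [0.02204783 0.10378683]
padcup [0.6836719  0.30626139 0.01      ] rod [ 0.53749232 -0.05092176  0.        ] [ 0.34323013 -0.03978039  0.        ]
[[ 0.95   0.312 -0.   ]
 [ 0.312 -0.95   0.001]
 [ 0.    -0.001 -1.   ]]
[[-0.    -0.952 -0.305  0.078]
 [ 1.    -0.     0.     0.   ]
 [-0.    -0.305  0.952 -0.142]
 [ 0.     0.     0.     1.   ]]
```

Request:
play_rows --pt "4.6 -1.66 0.9 0 0 0 120" --pt "4.6 -1.66 0.9 0 0 0 120" --pt "4.6 -1.66 0.9 0 0 0 120" --pt "4.6 -1.66 0.9 0 0 0 120" --pt "4.6 -1.66 0.9 0 0 0 120" --pt "4.6 -1.66 0.9 0 0 0 120" --pt "4.6 -1.66 0.9 0 0 0 120" --pt "4.6 -1.66 0.9 0 0 0 120" --pt "0 0 0 0 0 0 120"

```text
clock: 1.27
ee_pos: [0.4736, -0.2558, 0.1582]
eef_rot: [0.987, 0.16, -0.0, -0.001]
contact_force: [-0.7, -1.1, 0.1]
finger_gap: 0.528
grip_force: 0.0
```

Run:
```python
from h import *
c=cam('wrist'); save(c,'w1.png'); np.save('w1.npy',c,allow_pickle=True)
s=sense();print(s['clock'],s['ee_pos'],s['joint_positions'],s['eef_rot'],s['finger_gap'])
h=hsv(c);H,S,V=h[...,0],h[...,1],h[...,2]
for b in blobs(((H<6)|(H>174))&(S>140)&(V>70),80)[0]: print(b, onz(c,*b[0],.024))
print('exp',proj(c,[.475,-.256,.024]))
```

```text
1.325 [ 0.47221463 -0.25688642  0.15851366] [-4.97982132e-01  3.23521722e-01 -2.43550788e-01  1.00541748e+00
 -4.12059376e-04  2.32385830e+00] [ 9.87246611e-01  1.59196010e-01 -7.96073057e-04 -3.54741408e-04] 0.529749892837791
(array([357.7,  47.2]), np.int32(329), array([348,  37,  20,  21], dtype=int32)) [ 0.59188738 -0.25039991  0.024     ]
(array([317.5, 181.9]), np.int32(251), array([310, 173,  16,  19], dtype=int32)) [ 0.47639772 -0.25514278  0.024     ]
exp [317.91040355 183.60382069]
```

View pics/w1.png

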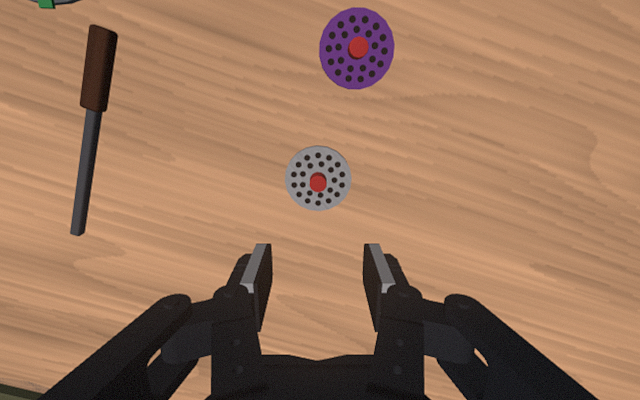

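The wrist view shows the steel disk at (318,178), knob at (318,182), centred between the fingers; the purple disk is at (358,47), out of the way. I will descend onto the knob.

Request:
play_rows --pt "0.19 0 4 0 0 0 120" --pt "0.19 0 4 0 0 0 120" --pt "0 0 3.5 0 0 0 120" --pt "0 0 2.2 0 0 0 120" --pt "0 0 1.0 0 0 0 120" --pt "0 0 0 0 0 0 120" --pt "0 0 0 0 0 0 255" --pt "0 0 0 0 0 0 255" --pt "0 0 0 0 0 0 255" --pt "0 0 0 0 0 0 255"

```text
clock: 2.58
ee_pos: [0.4763, -0.2574, 0.0137]
eef_rot: [0.987, 0.158, 0.001, 0.001]
contact_force: [-1.2, -0.4, 5.3]
finger_gap: 0.15
grip_force: 58.6
```

Request:
play_rows --pt "0 0 -2 0 0 0 255" --pt "0 0 -5 0 0 0 255" --pt "0 0 -5 0 0 0 255" --pt "2.3 -3.7 -1 0 0 0 255" --pt "2.3 -3.7 0 0 0 0 255" --pt "2.3 -3.7 0 0 0 0 255" --pt "2.3 -3.7 0 0 0 0 255" --pt "2.3 -3.7 0 0 0 0 255" --pt "2.1 -3.5 0 0 0 0 255" --pt "0 0 0 0 0 0 255"

```text
clock: 3.82
ee_pos: [0.5367, -0.0029, 0.1425]
eef_rot: [0.987, 0.16, 0.0, -0.0]
contact_force: [1.0, -0.2, -1.2]
finger_gap: 0.147
grip_force: 58.8
```

Run:
```python
from h import *
c=cam('wrist'); save(c,'w2.png'); np.save('w2.npy',c,allow_pickle=True)
s=sense();print(s['clock'],s['ee_pos'],s['joint_positions'],R.from_quat(s['eef_rot']).as_matrix().round(4),s['finger_gap'],s['grip_force'])
print('exp',proj(c,[.6125,.0192,.078]),proj(c,s['ee_pos']))
```

```text
3.875 [ 0.5362085  -0.00434736  0.14235125] [-7.83814721e-03  3.32153779e-01 -2.76040691e-01  9.62592960e-01
 -4.50658578e-04  2.81419771e+00] [[ 9.494e-01  3.141e-01  0.000e+00]
 [ 3.141e-01 -9.494e-01 -5.000e-04]
 [-1.000e-04  4.000e-04 -1.000e+00]] 0.1488828264561023 58.84136080741882
exp [321.80071857  93.41075483] [319.46964425 259.30930163]
```

View pics/w2.png

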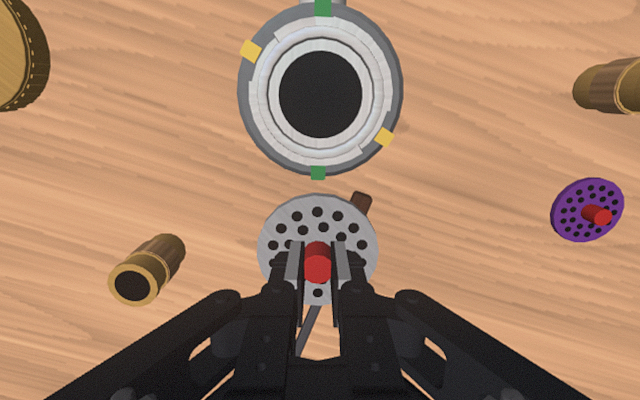

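The view shows the disk held level at about (318,249). The trap mouth is at (320,94), green marks at (322,7) and (318,172), and yellow marks at (250,50) and (384,137).

```bash
cat > m.py <<'E'
from h import *
from scipy.optimize import least_squares
def circ(P):
    P=np.array(P); f=lambda q:np.hypot(P[:,0]-q[0],P[:,1]-q[1])-q[2]
    r=least_squares(f,[*P.mean(0),.03],loss='soft_l1',f_scale=.001); return r.x,np.sqrt(np.mean(r.fun**2))
E
python3 - <<'E'
from m import *
c=np.load('w2.npy',allow_pickle=True).item(); h=hsv(c);H,S,V=h[...,0],h[...,1],h[...,2]
_,l=blobs(V<60); m=(l==l[94,320]).astype(np.uint8)
k=max(cv2.findContours(m,0,1)[0],key=len)[:,0]
for z in(.071,.066): print('hole',z,circ([onz(c,*p,z)[:2] for p in k]))
# radial edges
e=[];o=[]
g=cv2.GaussianBlur(c['frame'].mean(2),(0,0),1)
# sat mask: neck is bright, low saturation
for z,r0,r1,nm in((.078,.031,.036,'recess'),(.078,.0385,.0425,'neck'),(.05,.057,.063,'shoulder')):
    for t in np.radians(np.arange(0,360,5)):
        rr=np.linspace(r0,r1,25); uv=np.array([proj(c,[.6125+r*np.cos(t),.0192+r*np.sin(t),z]) for r in rr])
        v=cv2.remap(g.astype(np.float32),uv[None,:,0].astype(np.float32),uv[None,:,1].astype(np.float32),1)[0]
        i=np.abs(np.diff(v)).argmax(); o.append((*onz(c,*uv[i],z)[:2],))
    print(nm,circ(o)); o=[]
gr=[b for b in blobs((H>50)&(H<85)&(S>80)&(V>50),40)[0]]
P=[onz(c,*b[0],.05) for b in gr if b[0][1]<200]; print([b[:2] for b in gr],P,np.degrees(np.arctan2(*(P[0]-P[1])[1::-1])))
ye=[b for b in blobs((H>18)&(H<30)&(S>130)&(V>190),60)[0]]
for b in ye: print('y',b[0],b[1],onz(c,*b[0],.05)) if 200<b[0][0]<420 else 0
# disk
z=.1367; m=((S<60)&(V>90)).astype(np.uint8); n,l=cv2.connectedComponents(m); kk=max(cv2.findContours((l==l[235,300]).astype(np.uint8),0,1)[0],key=len)[:,0]
top={}
for x,y in kk:
    if y<245: top[x]=min(y,top.get(x,999))
pts=[(x,y) for x,y in top.items() if 258<x<378]
q,e=circ([onz(c,x,y,z)[:2] for x,y in pts]); print('disk',q,e,len(pts)); print('tcp',sense()['ee_pos'])
E
```

```text
hole 0.071 (array([0.61081783, 0.01980057, 0.02621126]), np.float64(0.0001803257881611969))
hole 0.066 (array([0.61081497, 0.01975511, 0.02682417]), np.float64(0.00018454235363616378))
recess (array([0.61069708, 0.01893317, 0.03295903]), np.float64(0.0004901975188057878))
neck (array([0.61304678, 0.01916173, 0.04169772]), np.float64(0.001143932399954541))
shoulder (array([0.61119097, 0.01990734, 0.05878176]), np.float64(0.0010938807475250104))
[(array([322.3,   7.8]), np.int32(269)), (array([317.5, 172.4]), np.int32(194))] [array([0.66328362, 0.03557602, 0.05      ]), array([0.55755616, 0.00369399, 0.05      ])] 16.780644742549626
y [249.9  50.5] 301 [0.62356814 0.07400446 0.05      ]
y [384.  136.9] 230 [ 0.59832954 -0.03420347  0.05      ]
disk [ 0.53832955 -0.00222313  0.03044758] 0.00030066729958736133 119
tcp [ 0.5362085  -0.00434736  0.14235125]
```

Run:
```python
from m import *
c=np.load('w2.npy',allow_pickle=True).item()
a=cv2.cvtColor(c['frame'],cv2.COLOR_RGB2HSV)[...,1].astype(np.float32); a=cv2.GaussianBlur(a,(0,0),.8)
for z in (.137,.134,.131,.128):
    o=[];c0=np.array([.537,-.0035])
    for t in np.radians(np.arange(16.8-90,16.8+91,4)):
        rr=np.linspace(.027,.036,60); uv=np.array([proj(c,[c0[0]+r*np.cos(t),c0[1]+r*np.sin(t),z]) for r in rr],dtype=np.float32)
        v=cv2.remap(a,uv[None,:,0],uv[None,:,1],1)[0]
        i=np.diff(v)[3:].argmax()+3
        o.append(onz(c,*uv[i],z)[:2])
    q,e=circ(o); d=q[:2]-[.53621,-.00435]
    print(z,q,e,'tool',d@[.9494,.3141],d@[.3141,-.9494])
```

```text
0.137 [ 0.53789567 -0.00255209  0.03113719] 0.00026303997746547365 tool 0.0021650957936151997 -0.001177466342565226
0.134 [ 0.53666851 -0.00297732  0.03162856] 0.00028118898502488266 tool 0.0008664630784184803 -0.0011592016072207488
0.131 [ 0.53525007 -0.00348034  0.03221581] 0.00026331756910047725 tool -0.0006381973928639771 -0.0011271669283804168
0.128 [ 0.53384663 -0.00393149  0.0327443 ] 0.000223163392341565 tool -0.002112327543972638 -0.0011396706814262353
```

Request:
play_rows --pt "2.6 0.06 0 0 0 0 255" --pt "2.6 0.06 0.6 0 0 0 255" --pt "2.6 0.06 1.5 0 0 0 255" --pt "0 0 1.5 0 0 0 255" --pt "0 0 0 0 0 0 255" --pt "0 0 0 0 0 0 255"

```text
clock: 4.62
ee_pos: [0.6098, 0.0164, 0.1065]
eef_rot: [0.988, 0.157, -0.001, 0.0]
contact_force: [-0.3, -0.2, -0.1]
finger_gap: 0.148
grip_force: 58.8
```

Run:
```python
from m import *
c=cam('wrist'); np.save('w3.npy',c,allow_pickle=True)
s=sense();T=np.array(s['ee_pos']);print(s['clock'],T,s['joint_positions'])
cv2.imwrite('pics/w3.png',cv2.resize(c['frame'][140:330,180:460,::-1],(784,532),interpolation=cv2.INTER_CUBIC))
a=cv2.cvtColor(c['frame'],cv2.COLOR_RGB2GRAY).astype(np.float32); a=cv2.GaussianBlur(a,(0,0),.8)
M=R.from_quat(s['eef_rot']).as_matrix(); print(M.round(4).tolist())
for n,z,r0,r1 in(('disk',T[2]-.0104,.029,.034),('neckout',.050,.056,.064)):
    c0=T[:2]; o=[]
    for t in np.radians(np.arange(16.8-85,16.8+86,4)):
        rr=np.linspace(r0,r1,60); uv=np.array([proj(c,[c0[0]+r*np.cos(t),c0[1]+r*np.sin(t),z]) for r in rr],dtype=np.float32)
        v=cv2.remap(a,uv[None,:,0],uv[None,:,1],1)[0]; i=np.abs(np.diff(v)).argmax(); o.append(onz(c,*uv[i],z)[:2])
    print(n,*circ(o))
```

```text
4.675 [0.61026776 0.01657375 0.10690677] [ 2.72258285e-02  4.77498647e-01 -1.39264025e-01  9.53947735e-01
 -1.41666098e-04  2.85276748e+00]
[[0.9505, 0.3108, 0.0001], [0.3108, -0.9505, -0.0001], [0.0, 0.0002, -1.0]]
disk [0.60868404 0.01644697 0.03274605] 0.0010603796077198883
neckout [0.61380342 0.02024808 0.05851291] 0.0015239201543481664
```

View pics/w3.png

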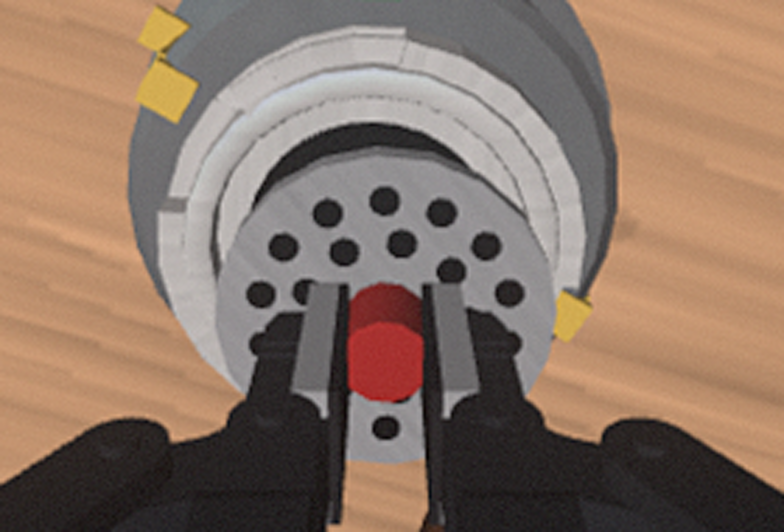

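The crop shows the disk low and right of the mouth's centre: disk middle at crop x 385, neck middle at 372. I will shift by about −2 mm in tool y and +1.4 mm in tool x, then re-measure once settled.

Request:
play_rows --pt "0.14 -0.2 0 0 0 0 255" --pt "0 0 0 0 0 0 255" --pt "0 0 0 0 0 0 255"

```text
clock: 5.05
ee_pos: [0.6117, 0.0196, 0.1066]
eef_rot: [0.987, 0.158, 0.0, 0.0]
contact_force: [-0.4, 0.7, -1.5]
finger_gap: 0.149
grip_force: 58.8
```

```bash
cat >> m.py <<'E'
def edge(c,img,c0,z,r0,r1,ts,sgn):
    o=[]
    for t in np.radians(ts):
        rr=np.linspace(r0,r1,80); uv=np.array([proj(c,[c0[0]+r*np.cos(t),c0[1]+r*np.sin(t),z]) for r in rr],dtype=np.float32)
        v=cv2.remap(img,uv[None,:,0],uv[None,:,1],1)[0]; d=np.diff(cv2.GaussianBlur(v[None],(0,0),2)[0])*sgn; i=d.argmax(); o.append(onz(c,*uv[i],z)[:2])
    return circ(o)
E
python3 - <<'E'
from m import *
S=[];cs=[]
for i in range(3):
    c=cam('wrist'); cs.append(c); s=sense(); S.append(s['ee_pos'])
print(np.array(S).round(4),s['clock'])
c=cs[-1];c['frame']=np.mean([k['frame'] for k in cs],0).astype(np.uint8); np.save('w4.npy',c,allow_pickle=True)
G=cv2.cvtColor(c['frame'],cv2.COLOR_RGB2GRAY).astype(np.float32); Sa=cv2.cvtColor(c['frame'],cv2.COLOR_RGB2HSV)[...,1].astype(np.float32)
T=np.array(S).mean(0); ax=16.8
Mt=R.from_quat(s['eef_rot']).as_matrix()
def rep(n,r): q,e=r; d=(q[:2]-T[:2]); print(n,q.round(4),round(e,5),'tool mm',(1e3*d@Mt[:2,:2]).round(2))
for z in(T[2]-.0104,T[2]-.0124): rep('disk',edge(c,G,T[:2],z,.030,.0345,np.r_[np.arange(ax-100,ax-50,3),np.arange(ax+50,ax+100,3)],1))
rep('foot',edge(c,Sa,[.611,.0197],.003,.062,.074,np.arange(ax-80,ax+81,3),1))
rep('neck',edge(c,G,[.611,.0197],.071,.041,.048,np.arange(ax-80,ax+81,3),-1))
rep('hole',edge(c,G,[.611,.0197],.071,.023,.030,np.arange(ax-25,ax+26,3),1))
E
```

```text
[[0.6116 0.0196 0.1065]
 [0.6116 0.0195 0.1064]
 [0.6116 0.0195 0.1063]] 5.2
disk [0.6102 0.019  0.0326] 0.00054 tool mm [-1.51  0.02]
disk [0.6091 0.0188 0.033 ] 0.00058 tool mm [-2.56 -0.06]
foot [0.6114 0.0198 0.0673] 0.00213 tool mm [-0.11 -0.36]
neck [0.6122 0.0203 0.0444] 0.00096 tool mm [ 0.84 -0.56]
hole [0.6107 0.0199 0.027 ] 0.00014 tool mm [-0.75 -0.61]
```

Request:
play_rows --pt "0 -0.05 0.6 0 0 0 255" --pt "0 0 0.4 0 0 0 255" --pt "0 0 0.3 0 0 0 255" --pt "0 0 0.2 0 0 0 255" --pt "0 0 0 0 0 0 255"

```text
clock: 5.82
ee_pos: [0.6113, 0.0199, 0.0911]
eef_rot: [0.987, 0.158, -0.0, -0.0]
contact_force: [0.1, 0.4, -0.5]
finger_gap: 0.146
grip_force: 58.8
```

Request:
play_rows --pt "0 0 0.15 0 0 0 255" --pt "0 0 0.1 0 0 0 255" --pt "0 0 0 0 0 0 255"

```text
clock: 6.2
ee_pos: [0.6114, 0.02, 0.0888]
eef_rot: [0.987, 0.158, -0.0, -0.0]
contact_force: [-0.2, 0.4, -0.7]
finger_gap: 0.147
grip_force: 58.8
```

Request:
play_rows --pt "0 0 0.15 0 0 0 255" --pt "0 0 0.15 0 0 0 255" --pt "0 0 0.1 0 0 0 255" --pt "0 0 0 0 0 0 255"

```text
clock: 6.7
ee_pos: [0.6114, 0.02, 0.0848]
eef_rot: [0.987, 0.158, -0.0, -0.0]
contact_force: [-0.7, -0.2, -1.6]
finger_gap: 0.148
grip_force: 59.0
```

Request:
play_rows --pt "0 0 0.1 0 0 0 255" --pt "0 0 0.05 0 0 0 255" --pt "0 0 0 0 0 0 255"

```text
clock: 7.08
ee_pos: [0.6114, 0.02, 0.0847]
eef_rot: [0.987, 0.158, 0.0, 0.0]
contact_force: [-2.5, -0.7, 7.8]
finger_gap: 0.152
grip_force: 59.6
```

Request:
play_rows --pt "0 0 0 0 0 0 100" --pt "0 0 0 0 0 0 100" --pt "0 0 0 0 0 0 100" --pt "0 0 -1.5 0 0 0 100" --pt "0 0 -4 0 0 0 100" --pt "-4 0 -3 0 0 0 100" --pt "-3 0 0 0 0 0 100" --pt "0 0 0 0 0 0 100" --pt "0 0 0 0 0 0 100"

```text
clock: 8.2
ee_pos: [0.5458, -0.0017, 0.1691]
eef_rot: [0.987, 0.158, 0.001, 0.0]
contact_force: [0.4, 0.3, 0.5]
finger_gap: 0.603
grip_force: 0.0
```

Run:
```python
from m import *
c=cam('wrist'); np.save('w5.npy',c,allow_pickle=True); save(c,'w5.png')
s=sense();print(s['clock'],s['ee_pos'])
G=cv2.cvtColor(c['frame'],cv2.COLOR_RGB2GRAY).astype(np.float32)
h=hsv(c);H,S,V=h[...,0],h[...,1],h[...,2]
for b in blobs(((H<6)|(H>174))&(S>140)&(V>70),80)[0]: print('knob',b[:2], onz(c,*b[0],.094))
P=[onz(c,*b[0],.05) for b in blobs((H>50)&(H<85)&(S>80)&(V>50),40)[0]]; print('green',P)
P=[onz(c,*b[0],.05) for b in blobs((H>18)&(H<30)&(S>130)&(V>190),60)[0]]; print('yel',P)
print(edge(c,G,[.611,.0197],.079,.028,.037,np.arange(0,360,4),1))
```

```text
8.25 [ 0.54597855 -0.00167634  0.16875322]
knob (array([316.7, 109.9]), np.int32(414)) [0.61096179 0.01979332 0.094     ]
knob (array([569.8, 212. ]), np.int32(353)) [ 0.59997681 -0.17899127  0.094     ]
green [array([0.66355428, 0.03592194, 0.05      ]), array([0.55772128, 0.00392819, 0.05      ])]
yel [array([0.62394475, 0.07476099, 0.05      ]), array([ 0.59831984, -0.03438632,  0.05      ])]
(array([0.61112859, 0.02005453, 0.03339189]), np.float64(0.000124712728613535))
```

View pics/w5.png

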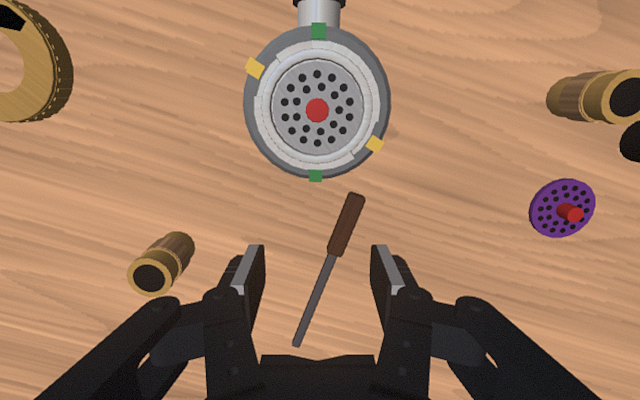

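The disk is seated and centred: knob at (317,110) sits over the mouth, rim fit 0.1 mm from the mark midpoint. Next is the ring.

Request:
play_rows --pt "0 0 -0.4 0 0 -10.5 60" --pt "0 0 -0.4 0 0 -10.5 60" --pt "0 0 -0.4 0 0 -10.5 60" --pt "0 0 -0.4 0 0 -10.5 60" --pt "0 0 -0.4 0 0 -10.5 60" --pt "0 0 -0.4 0 0 -10.5 60" --pt "0 0 -0.4 0 0 -10.5 60" --pt "0 0 -0.4 0 0 -10.5 60" --pt "0 0 -0.4 0 0 -10.5 60" --pt "0 0 -0.4 0 0 -10.5 60"

```text
clock: 9.5
ee_pos: [0.5459, -0.0015, 0.2081]
eef_rot: [0.473, 0.881, 0.0, -0.0]
contact_force: [0.5, -0.3, 0.5]
finger_gap: 0.764
grip_force: 0.0
```

Request:
play_rows --pt "0 0 0 0 0 -10.5 100" --pt "0 0 0 0 0 -10.5 100" --pt "0 0 0 0 0 -10.5 100" --pt "1.86 4.56 0 0 0 0 100" --pt "1.86 4.56 0 0 0 0 100" --pt "1.86 4.56 0 0 0 0 100" --pt "1.86 4.56 0 0 0 0 100" --pt "1.86 4.56 0 0 0 0 100" --pt "1.86 4.56 0 0 0 0 100" --pt "0 0 0 0 0 0 100"

```text
clock: 10.75
ee_pos: [0.5617, 0.2974, 0.2072]
eef_rot: [0.217, 0.976, 0.0, -0.0]
contact_force: [0.3, -1.0, -0.4]
finger_gap: 0.609
grip_force: 0.0
```

Run:
```python
from m import *
cam('wrist');c=cam('wrist'); np.save('w6.npy',c,allow_pickle=True); save(c,'w6.png')
s=sense();M=R.from_quat(s['eef_rot']).as_matrix();T=np.array(s['ee_pos']);print(s['clock'],T,s['joint_positions'],'yaw',np.degrees(np.arctan2(M[1,0],M[0,0])))
h=hsv(c);V=h[...,2]; e=proj(c,[.562,.293,.06]); print('exp',e)
n,l=blobs(V<50,300); print([(b[0],b[1],b[2]) for b in n])
```

```text
10.85 [0.56130131 0.29390517 0.20749494] [ 4.82600498e-01  4.59055118e-01  1.02549056e-01  1.21538830e+00
 -4.76027617e-04  9.23578636e-01] yaw 154.73381944988736
exp [315.34063368 182.4845696 ]
[(array([ 68.7, 132.4]), np.int32(741), array([ 53, 117,  32,  31], dtype=int32)), (array([319.1, 351.8]), np.int32(37490), array([ 34, 245, 568, 155], dtype=int32)), (array([281.5, 333.1]), np.int32(375), array([270, 324,  24,  20], dtype=int32))]
```

View pics/w6.png

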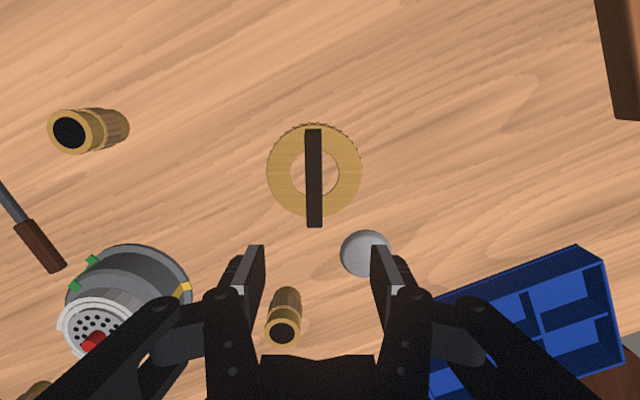

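Run:
```python
from m import *
c=np.load('w6.npy',allow_pickle=True).item(); V=hsv(c)[...,2]
m=np.zeros_like(V);m[115:235,290:340]=V[115:235,290:340]<75
_,l=blobs(m>0,300); l=l==l[180,314]; ys,xs=np.where(l); k=(ys>135)&(ys<222)
print(ys.min(),ys.max())
L=[];
for y in range(140,222,4):
    x=xs[ys==y]; L.append((*onz(c,x.mean(),y,.06)[:2],x.min(),x.max()))
L=np.array(L); p=np.polyfit(L[:,0],L[:,1],1); print('bar angle',np.degrees(np.arctan(p[0])),p,L[0],L[-1])
a=onz(c,313.5,ys.min(),.06);b=onz(c,314.5,ys.max(),.06);print(a,b,(a+b)/2,np.linalg.norm(a-b))
T=np.array([.5613,.2939]);th=np.radians(154.73);d=((a+b)/2)[:2]-T;print('tool',d@[np.cos(th),np.sin(th)],d@[np.sin(th),-np.cos(th)])
Sa=cv2.cvtColor(c['frame'],cv2.COLOR_RGB2HSV)[...,1].astype(np.float32)
print('ring',edge(c,Sa,((a+b)/2)[:2],.024,.045,.056,np.r_[165:300:4,10:130:4],-1))
```

```text
129 227
bar angle -24.219344882246578 [-0.44982371  0.5435982 ] [5.24724504e-01 3.07755658e-01 3.05000000e+02 3.20000000e+02] [5.96045876e-01 2.75455656e-01 3.07000000e+02 3.21000000e+02]
[0.51622833 0.31279399 0.06      ] [0.60301165 0.27270238 0.06      ] [0.55961999 0.29274819 0.06      ] 0.09559644664965875
tool 0.0010275537505196435 -0.0017587630656060813
ring (array([0.5603871 , 0.29174102, 0.05053546]), np.float64(0.0004767534366923147))
```

The wrist view shows the bar from (313,129) to (314,227), 1.8 mm off in tool y and 0.9° off in yaw. The neighbours are clear, with the pad cup at (365,253) beyond the ring. I will descend and grip.

Request:
play_rows --pt "0.1 -0.15 4 0 0 -0.9 100" --pt "0 0 4 0 0 0 100" --pt "0 0 4 0 0 0 100" --pt "0 0 3 0 0 0 100" --pt "0 0 1.5 0 0 0 100" --pt "0 0 0.6 0 0 0 100" --pt "0 0 0 0 0 0 255" --pt "0 0 0 0 0 0 255" --pt "0 0 0 0 0 0 255" --pt "0 0 0 0 0 0 255"

```text
clock: 12.1
ee_pos: [0.5607, 0.2928, 0.0388]
eef_rot: [0.212, 0.977, 0.001, 0.001]
contact_force: [0.7, -0.8, 6.8]
finger_gap: 0.17
grip_force: 60.4
```

Request:
play_rows --pt "0 0 -2 0 0 0 255" --pt "0 0 -4.5 0 0 0 255" --pt "0 0 -5 0 0 0 255" --pt "-2.645 -3.79 -0.5 0 0 0 255" --pt "-2.645 -3.79 0 0 0 0 255" --pt "-2.645 -3.79 0 0 0 0 255" --pt "-2.645 -3.79 0 0 0 0 255" --pt "-2.645 -3.79 0 0 0 0 255" --pt "-2.645 -3.79 0 0 0 0 255" --pt "0 0 0 0 0 0 255"

```text
clock: 13.35
ee_pos: [0.6099, 0.0165, 0.1567]
eef_rot: [0.214, 0.977, -0.0, -0.0]
contact_force: [-0.1, 0.0, -1.8]
finger_gap: 0.171
grip_force: 59.6
```

Request:
play_rows --pt "0 0 0 0 0 9.85 255" --pt "0 0 0 0 0 9.85 255" --pt "0 0 0 0 0 9.85 255" --pt "0 0 0 0 0 9.85 255" --pt "0 0 0 0 0 9.85 255" --pt "0 0 0 0 0 9.85 255" --pt "0 0 0 0 0 9.85 255" --pt "0 0 0 0 0 9.85 255" --pt "0 0 0 0 0 0 255" --pt "0 0 0 0 0 0 255"

```text
clock: 14.6
ee_pos: [0.6096, 0.0202, 0.1571]
eef_rot: [0.783, 0.622, -0.0, -0.0]
contact_force: [-0.5, 0.8, -2.4]
finger_gap: 0.172
grip_force: 59.6
```

Run:
```python
from m import *
cam('wrist');c=cam('wrist'); np.save('w7.npy',c,allow_pickle=True); 
s=sense();M=R.from_quat(s['eef_rot']).as_matrix();T=np.array(s['ee_pos']);print(s['clock'],T,s['joint_positions'],'yaw',np.degrees(np.arctan2(M[1,0],M[0,0])),s['finger_gap'],M[:,2])
cv2.imwrite('pics/w7.png',c['frame'][:,:,::-1])
d=np.array([.6111,.020])-T[:2];print('tool cm',100*d@M[:2,:2])
```

```text
14.7 [0.60984211 0.01992924 0.1572175 ] [ 3.25936272e-02  4.42311841e-01 -5.89972376e-02  1.06971905e+00
  1.41088625e-04  1.83275945e+00] yaw 76.8580944283049 0.16761570014175559 [-2.36275831e-04  1.33459786e-04 -9.99999963e-01]
tool cm [0.03549091 0.12088601]
```

View pics/w7.png

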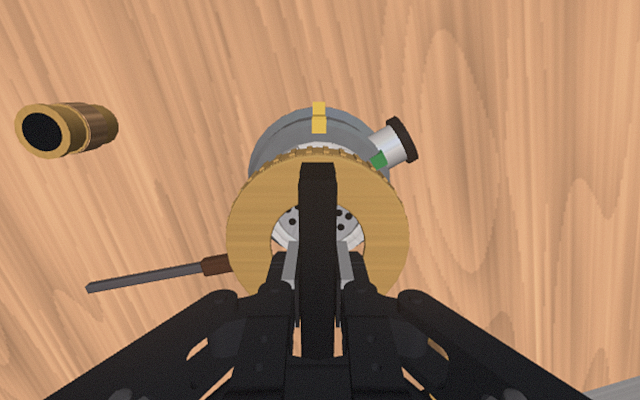

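The wrist view shows the ring level over the mouth, its handle (318,165 to 300) in line with the yellow mark at (319,118). I will shift 1.2 mm and lower.

Request:
play_rows --pt "0.04 0.12 1.5 0 0 0 255" --pt "0 0 1.5 0 0 0 255" --pt "0 0 0.8 0 0 0 255" --pt "0 0 0.3 0 0 0 255" --pt "0 0 0.3 0 0 0 255" --pt "0 0 0 0 0 0 255"

```text
clock: 15.45
ee_pos: [0.6114, 0.0197, 0.1134]
eef_rot: [0.784, 0.621, 0.0, 0.0]
contact_force: [-0.1, 0.0, -2.8]
finger_gap: 0.172
grip_force: 59.5
```

Request:
play_rows --pt "0 0 0.25 0 0 0 255" --pt "0 0 0.25 0 0 0 255" --pt "0 0 0.2 0 0 0 255" --pt "0 0 0 0 0 0 255"

```text
clock: 15.95
ee_pos: [0.611, 0.0197, 0.106]
eef_rot: [0.784, 0.621, -0.0, -0.0]
contact_force: [0.5, -0.1, -1.7]
finger_gap: 0.168
grip_force: 59.5
```

Already below the "not in the slots" height (0.111) with no contact, so the pins are in the slots. I will lower further.

Request:
play_rows --pt "0 0 0.2 0 0 0 255" --pt "0 0 0.2 0 0 0 255" --pt "0 0 0 0 0 0 255" --pt "0 0 0 0 0 0 255"

```text
clock: 16.45
ee_pos: [0.6112, 0.0197, 0.1023]
eef_rot: [0.784, 0.621, 0.0, -0.0]
contact_force: [1.0, -0.6, -2.1]
finger_gap: 0.174
grip_force: 59.5
```

Request:
play_rows --pt "0 0 0.05 0 0 0 255" --pt "0 0 0 0 0 0 255" --pt "0 0 0 0 0 0 255" --pt "0 0 0 0 0 6 255" --pt "0 0 0 0 0 6 255" --pt "0 0 0.07 0 0 5.5 255" --pt "0 0 0.07 0 0 5.5 255" --pt "0 0 0 0 0 0 255"

```text
clock: 17.45
ee_pos: [0.6111, 0.0198, 0.1004]
eef_rot: [0.892, 0.453, -0.0, -0.0]
contact_force: [-0.6, -0.5, -1.6]
finger_gap: 0.173
grip_force: 59.7
```

Request:
play_rows --pt "0 0 0.07 0 0 5.5 255" --pt "0 0 0.07 0 0 5.5 255" --pt "0 0 0.07 0 0 5.5 255" --pt "0 0 0.05 0 0 5.5 255" --pt "0 0 0 0 0 5 255" --pt "0 0 0 0 0 5 255" --pt "0 0 0 0 0 5 255" --pt "0 0 0 0 0 0 255" --pt "0 0 0 0 0 0 255"

```text
clock: 18.58
ee_pos: [0.6113, 0.0197, 0.0979]
eef_rot: [0.989, 0.147, 0.0, 0.0]
contact_force: [-0.5, 0.1, -1.0]
finger_gap: 0.174
grip_force: 59.6
```

Run:
```python
from m import *
s=sense();M=R.from_quat(s['eef_rot']).as_matrix();print(s['clock'],s['ee_pos'],np.degrees(np.arctan2(M[1,0],M[0,0])),s['contact_force'],s['moment'],s['joint_positions'][5])
```

```text
18.575 [0.61126771 0.01968901 0.09789886] 16.860301517473292 [-0.53135883  0.06713187 -0.96389871] [-0.06501758  0.02632628  0.02755993] 2.8795279658285557
```

Request:
play_rows --pt "0 0 0.1 0 0 0 255" --pt "0 0 0 0 0 0 255" --pt "0 0 0 0 0 0 100" --pt "0 0 0 0 0 0 100" --pt "0 0 0 0 0 0 100" --pt "0 0 -1.5 0 0 0 100" --pt "0 0 -4 0 0 0 100" --pt "-4 0 -4 0 0 0 100" --pt "-3 0 0 0 0 0 100" --pt "0 0 0 0 0 0 100"

```text
clock: 19.82
ee_pos: [0.5428, -0.0009, 0.1936]
eef_rot: [0.989, 0.145, 0.001, 0.0]
contact_force: [0.7, 1.0, -0.1]
finger_gap: 0.606
grip_force: 0.0
```

Run:
```python
from m import *
cam('wrist');c=cam('wrist'); np.save('w8.npy',c,allow_pickle=True); save(c,'w8.png')
s=sense();print(s['clock'],s['ee_pos'],s['contact_force'])
V=hsv(c)[...,2]; e=proj(c,[.6111,.020,.119]).astype(int);print(e)
n,l=blobs(V<60,100); print([b for b in n if b[0][1]<200])
ys,xs=np.where(l==l[e[1],e[0]])
P=np.array([onz(c,x,y,.119)[:2] for x,y in zip(xs,ys)]);w,v=np.linalg.eigh(np.cov(P.T));print(P.mean(0),np.degrees(np.arctan(v[1,1]/v[0,1])),2*np.sqrt(3*w))
Sa=cv2.cvtColor(c['frame'],cv2.COLOR_RGB2HSV)[...,1].astype(np.float32)
for z in(.083,.087): print(z,edge(c,Sa,[.6111,.02],z,.046,.056,np.r_[40:160:4,220:340:4],-1))
```

```text
19.925 [ 5.44918565e-01 -4.53589150e-04  1.92680564e-01] [ 0.19393933 -0.6814157  -0.93820657]
[316 107]
[(array([315.9,   3.6]), np.int32(334), array([293,   0,  47,  13], dtype=int32)), (array([316.9, 102.4]), np.int32(3500), array([300,  32,  36, 145], dtype=int32)), (array([602.8,  87.7]), np.int32(953), array([586,  70,  35,  36], dtype=int32)), (array([622.9, 129.7]), np.int32(1356), array([602, 108,  38,  44], dtype=int32))]
[0.61354829 0.02023542] 16.901091944908167 [0.01632808 0.08963947]
0.083 (array([0.6106254 , 0.01934935, 0.05039785]), np.float64(0.0009952429934634239))
0.087 (array([0.6108384 , 0.01950354, 0.04968479]), np.float64(0.0014802482716496734))
```

View pics/w8.png

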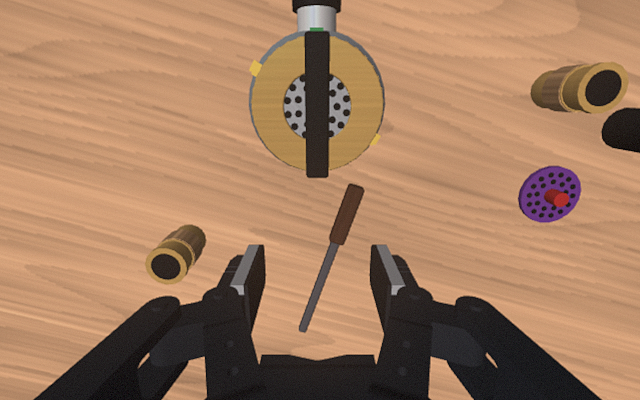

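The handle, from (317,32) to (317,177), is at 16.9° against the green marks at 16.8°. The ring is centred and home, and the hand is clear.

```bash
python3 -c "
from cell import finish_job
print(finish_job())"
```

```text
the job is handed in; nothing more can be done
None
```

The disk is seated in the mouth and the ring is screwed home over it, with the handle at 16.9° against the green marks at 16.8°. The hand is clear and the job was handed in at about 20 s; no verdict came back.

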